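Feed a dried-out block of clay through the dust flap of the reclaim box

ROBOT

A 7-joint arm with a two-finger parallel gripper is mounted at the origin on the work surface. World frame = base frame: x ahead of the robot, y to its left, z up, the work surface at z = 0. Lengths are in m, angles in degrees, forces in N, time in s.
With the tool pointing down it reaches from about 0.425 to 0.875 m from the base axis. Payload 4.7 kg.
Tool frame: the origin (TCP) lies on the mounting face of the last link; the fingertips stand tcp_to_tips ahead of it and the grasp point (between the pads) lies 164 mm ahead of it (tcp_to_tips is the distance from the TCP to the fingertips, in m); z points along the fingers, y is the line along which they close (so a half turn about z gives the same grasp; the last joint's range is limited). The gripper opens to 87 mm and grips with 3 to 60 N. Pads are 19 mm wide; open, the fingers measure 117 mm over their backs; the gripper's body (75 mm by 190 mm) begins 51 mm behind the grasp point.
Start: joints at [-64.624, 18.392, -4.016, 83.108, 1.295, 78.541, -3.26], TCP at [0.27, 0.591, 0.405] pointing down, gripper open.
Joint ranges: [-163.93, 163.93], [-17.29, 119.83], [-79.2, 71.16], [3.27, 140.29], [-89.18, 269.18], [5.43, 117.66], [-154.24, 154.24]. Speed limits (degrees/s): [147.25, 147.25, 180, 180, 180, 180, 180].

INTERFACE

Orientations are given as [roll, pitch, yaw] about the fixed x, y, z axes, in that order (R = Rz(yaw) Ry(pitch) Rx(roll)).
In Python, from cell import get_obs, read_camera, sign_off, tcp_to_tips gives the robot as it stands.
- The arm moves only by the tool drive_tool, never from a script. Its argument "rows" is one flat list of numbers, 7 for each row, row after row: the shift along the tool's x, y, z in m, then the turn, a rotation vector about the tool's x, y, z in rad, then the gripper command: -1 is shut, 1 is fully open, values between are in proportion. In form: [tx, ty, tz, rx, ry, rz, fingers, tx, ty, tz, rx, ry, rz, fingers, ...]. A call has 1 to 5 rows; each row shifts and turns the commanded pose from where the row before left it, along the tool's axes as they then stand; what a row does not reach is not made up. A row lasts 1/8 s, in which the tool goes at most 62.5 mm and 10.7 degrees, less where a joint would pass 70% of its speed; a pose out of reach is approached as far as the arm can. A call is refused whole if a number of a shift passes 0.0625 or a number of a turn 0.188, either way. A call with a gripper value outside its range is refused whole. The fingers move at their own pace and stop on an object; "grip_force" is the grip in N (left out, the last holds). Time passes only in rows, so rows that do not move let the fingers close. It gives the time, the measured TCP pose, the force, the opening and the grip force at its end, in the units of the state.
- get_obs(): the state, without advancing time (a new reading comes with each control period).
- read_camera(name): name is "scene" or "top"; returns a dict with "color" (384x512x3 uint8, blue, green, red), "fov_y" (degrees; the focal length in pixels is half the picture's height over the tangent of half this angle, whatever the lens; pixels are square), "cx", "cy" (the principal point, pixels), "k1" (the pictures are not rectified: a ray, as slopes to the right and down, at radius r is drawn at 1 + k1 r^2 times it, then the intrinsics apply), "cam_to_world" (4x4, takes a point from camera to world coordinates). Camera axes: x right, y up, looking along -z (the intrinsics and any distortion apply to the point x, -y, -z); pixel columns grow to the right and rows downward; lengths in m; the calibration is good to about 2 mm. A picture is of the moment at which its call begins. There is no depth.
- sign_off(): hands the job in; it is judged then, once.
The state is a dict: "time_s": time; "qpos": joint angles; "joint_velocities": joint speeds; "effort": joint torques, N m; "tool_pos": TCP position; "tool_rot": TCP orientation; "force": force on the tool from outside, world axes, zero at the start; "wrist_torque": the same for the moment, N m; "grip_width": finger opening in m; "grasp_force": force on a finger pad.
Only numpy, scipy, OpenCV 4.12 (cv2) and the standard library are available. Lean on these libraries where they do the work, as an engineer would, in place of code of your own. Each camera call takes 0.05 s, during which the arm holds its last target. There are 200 camera calls.

TASK

Feed the cracked, dried-out rectangular block of clay into the reclaim box: without gripping or lifting it, push it gently with the fingertips along the feed shelf and in through the hanging dust flap until it tips over the inner edge and slides down the chute. Draw the fingers back out so that the flap swings shut, and leave the plaster moulds and everything else on the bench where they are.

Things in the scene. Friction and masses are not known exactly. Their poses are not given: they have to be found in the camera images.
- reclaim_box: Dry-clay reclaim box fixed to the bench: grey sheet-metal cabinet 380 mm wide, 360 deep, 330 high, clear window in its roof, steel feed shelf in front. Origin on the bench under the middle of the opening's front edge; x points level into the box (feed direction, mostly world +y), y to the left when feeding, z up. The front wall's outer face is the plane x = 0; it is 12 mm thick.
- shelf_edge (a point): Middle of the front edge of the feed shelf, on its top: 240 mm before the front wall, 150 mm above the bench. Shelf 380 mm wide, level with the sill without a step; front edge open, lips 11 mm high at its two sides. A switch box (55 mm wide, 38 mm proud) hangs on the front wall 145 mm right (-y) of the opening's middle, 72 to 158 mm above the shelf. Axes as the box's.
- sill (a point): Middle of the lower front edge of the feed opening, at the shelf's level (150 mm above the bench); axes as those of the box. The opening is 140 mm wide (y -70 to +70) and 100 mm high, with solid wall beside and above it. The level sill goes on 60 mm inside to chute_lip.
- chute_lip (a point): Middle of the inner edge of the sill, 60 mm inside the front face, at the shelf's level. From here a steel chute falls at 48 degrees to the floor of the scrap drawer 120 mm lower: what is pushed more than halfway over this edge tips and slides down by itself. Axes as those of the box.
- flap_hinge (a point): Middle of the flap's hinge rod, 98 mm above the shelf's level and 3 mm inside the front face; the rod runs along the box's y. Axes as those of the box.
- flap (a joint): Angle of the flap about its top rod: 0 hanging straight down, shut; grows to at most 1.45 rad as it swings inward (it cannot swing outward). Aluminium sheet 134 mm wide, 94 mm long, 3 mm thick, 0.12 kg, hung freely: a light push opens it, released it falls shut by its own weight within a second. It rides over what is slid under it and drops behind it.
- flap_edge (a point): Middle of the flap's lower edge, 94 mm below the hinge; when shut about 4 mm above the shelf's level.
- block: The piece to feed in: a rectangular block of bone-dry grey clay with a crack in its flat top, 100 mm long (its x), 80 mm wide (its y), 36 mm high, about 0.5 kg. Origin: centre of its underside; z up. It starts on the feed shelf before the opening, its x roughly along the feed direction, turned and to one side by varying amounts. On the level it stops sliding when no longer pushed.
- round_mould: Round plaster mould, 62 mm across, 34 mm high, standing on the feed shelf at one side near the front wall. Stays. Origin: centre of its underside.
- hex_mould: Six-sided plaster mould, 54 mm across flats, 30 mm high, on the feed shelf at the other side near the front wall. Stays. Origin: centre of its underside.
- jug_mould: Tall two-part plaster mould with two dark bands, 110 x 111 x 120 mm high, on the bench. Stays. Origin: centre of its underside.
- slip_jug: White plastic measuring jug with slip and brushes, 86 mm across, 110 mm high (handles to 190 mm), on the bench. Stays. Origin: centre of its underside.
- guide_stick: Flat wooden guide stick with a blue end, 300 x 24 x 7 mm, on the bench. Stays. Origin: centre of its underside; x along it.
- modelling_tool: Wooden modelling tool, 195 mm long, 18 mm wide, 8 mm high, on the bench. Stays. Origin: centre of its 170 mm handle's underside; x along it.
- glaze_jar: Glaze jar with a black cap, 68 mm across, 85 mm high, on the bench. Stays. Origin: centre of its underside.
- kiln_prop: Upright fired-clay kiln prop, 38 mm across, 75 mm high, on the bench. Stays. Origin: centre of its underside.
Not all that is in view belongs to the job. Of the things like the block, leave any that is yellow; of the rest the larger one is meant.

How it is judged:
By the outcome, as a careful person would: the job done as asked, in the order asked, and still so for the second after the job is handed in, with the robot touching nothing.
It also fails if it takes over 54 s, if anything falls off the work surface, if the arm or the gripper's body presses on something with over 40 N, if the wrist force passes 120 N, or if a joint passes its speed limit or range.

## Working session

There is one attempt and no reset: what is moved stays moved. The work goes in short steps, Python scripts to look and compute and a tool call to move; the robot and the scene stay as the last step left them, time stands still between calls to the robot, and variables do not carry over. Pictures are saved under pics/ and viewed, at most 10 in all, crops included, and the job is handed in when it is done.

Besides the shell and the picture viewer there is one more tool, called in YAML: its name, and indented under it one key for each argument. drive_tool: Moves the arm, as the interface text tells. Its arguments: {"type":"object","properties":{"rows":{"type":"array","items":{"type":"number"}},"grip_force":{"type":"number"}},"required":["rows"]}

```bash
mkdir -p pics; ls
python3 - <<'E'
from cell import *
import cv2
print(get_obs(), tcp_to_tips)
for n in("scene","top"):
    c=read_camera(n); cv2.imwrite(f"pics/{n}0.png",c["color"]); print({k:v for k,v in c.items() if k!="color"})
E
```

```text
pics
{'time_s': 0.0, 'qpos': array([-64.62337096,  18.43878796,  -4.01450051,  83.17430059,
         1.2945855 ,  78.54109757,  -3.26157048]), 'joint_velocities': array([ 0.07712364, -0.06999942, -0.03157086, -0.01999894, -0.06719339,
        0.00517781,  0.02088568]), 'effort': array([-5.30077068e-04, -4.91278625e+01, -4.04010219e-01, -3.12536681e+01,
       -6.37335679e-02,  4.35391255e-02,  1.71747201e-04]), 'tool_pos': array([0.27021298, 0.59094725, 0.40366939]), 'tool_rot': array([-1.79891029e+02,  5.67693230e-03,  1.55430481e+02]), 'force': array([0.34236605, 0.21159485, 0.05719125]), 'wrist_torque': array([0.01841703, 0.00932246, 0.00832098]), 'grasp_force': 0.0, 'grip_width': 0.08707169925780506} 0.1822
{'fov_y': 46.20557736006646, 'cx': 258.6585654897897, 'cy': 193.72300599789662, 'k1': -0.007699848533476861, 'cam_to_world': array([[-0.00473302, -0.84876352,  0.52875144,  1.27078281],
       [ 0.99995889, -0.00810669, -0.00406208, -0.24315659],
       [ 0.00773417,  0.52871048,  0.84876699,  1.28695766],
       [ 0.        ,  0.        ,  0.        ,  1.        ]])}
{'fov_y': 49.388044004490645, 'cx': 256.29242293021815, 'cy': 185.36076348787316, 'k1': 0.030385334690330695, 'cam_to_world': array([[-1.60825750e-03,  9.93369531e-01, -1.14953853e-01,
         4.27701585e-01],
       [-9.99998635e-01, -1.55390461e-03,  5.62432733e-04,
        -2.46091281e-01],
       [ 3.80076217e-04,  1.14954601e-01,  9.93370674e-01,
         1.27487852e+00],
       [ 0.00000000e+00,  0.00000000e+00,  0.00000000e+00,
         1.00000000e+00]])}
```

View pics/scene0.png

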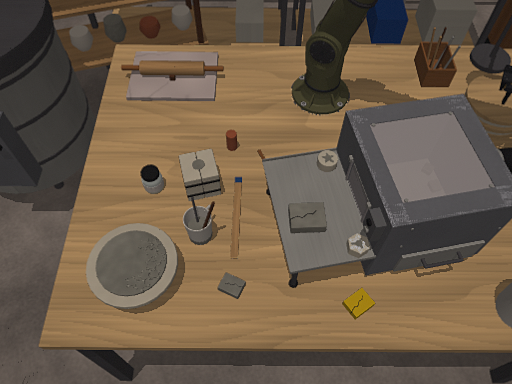

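View pics/top0.png

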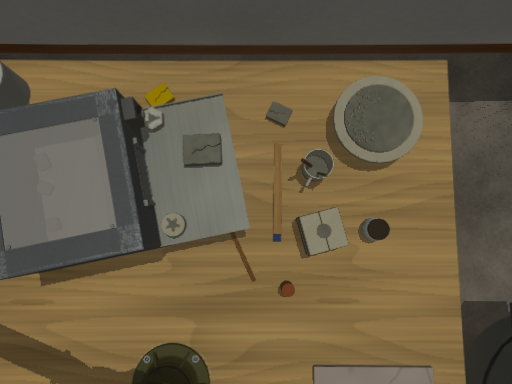

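The scene shows three cracked blocks. In the top view they are:
- a large grey one on the feed shelf at (203,150)
- a small grey one on the bench at (279,114)
- a yellow one at (160,95)

Yellow is excluded and the larger of the rest is the shelf block, so that is the one meant. The round mould is at (173,225) and the hex mould at (153,119). I'll confirm with a crop and measure.

```bash
cat > h.py <<'E'
import numpy as np, cv2
from cell import *
def ray(c,uv):
    f=c["color"].shape[0]/2/np.tan(np.radians(c["fov_y"]/2))
    K=np.array([[f,0,c["cx"]],[0,f,c["cy"]],[0,0,1]])
    p=cv2.undistortPoints(np.array(uv,float).reshape(-1,1,2),K,np.array([c["k1"],0,0,0,0]))[:,0]
    d=np.c_[p[:,0],-p[:,1],-np.ones(len(p))]@c["cam_to_world"][:3,:3].T
    return c["cam_to_world"][:3,3],d
def onz(c,uv,z):
    o,d=ray(c,uv); return o+d*((z-o[2])/d[:,2])[:,None]
def proj(c,P):
    f=c["color"].shape[0]/2/np.tan(np.radians(c["fov_y"]/2))
    K=np.array([[f,0,c["cx"]],[0,f,c["cy"]],[0,0,1]])
    T=np.linalg.inv(c["cam_to_world"]); q=np.atleast_2d(P)@T[:3,:3].T+T[:3,3]; q=q*[1,-1,-1]
    return cv2.projectPoints(q,np.zeros(3),np.zeros(3),K,np.array([c["k1"],0,0,0,0]))[0][:,0]
E
python3 - <<'E'
from h import *
c=read_camera("top"); im=c["color"]
print(im[140,190],im[158,200],im[190,200],im[120,210])
crop=im[85:250,110:255]; cv2.imwrite("pics/crop.png",cv2.resize(crop,None,fx=3.6,fy=3.6,interpolation=cv2.INTER_CUBIC))
E
```

```text
[76 88 88] [76 88 89] [110 120 119] [102 113 113]
```

View pics/crop.png

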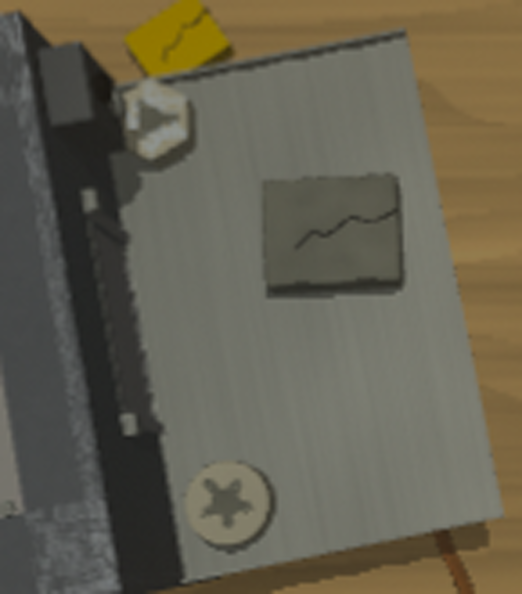

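The crop confirms it: the large cracked grey block has its top-face corners at crop (263,180), (399,176), (402,284) and (267,290). The shelf's front edge runs from (406,34) to (501,515), and the flap hinge from (90,197) to (128,425).

```bash
cat >> h.py <<'E'
def blockpix(im,thr=98,roi=(100,240,130,260)):
    a,b,l,r=roi; g=cv2.GaussianBlur(im,(3,3),0)[a:b,l:r]
    m=((g.max(2)<thr)&(g.min(2)>65)&(np.ptp(g.astype(int),axis=2)<25)).astype(np.uint8)
    m=cv2.morphologyEx(m,cv2.MORPH_CLOSE,np.ones((5,5))); m=cv2.morphologyEx(m,cv2.MORPH_OPEN,np.ones((7,7)))
    cs=cv2.findContours(m,cv2.RETR_EXTERNAL,cv2.CHAIN_APPROX_NONE)[0]
    return [(cv2.contourArea(k),k[:,0]+[l,a]) for k in cs]
E
python3 - <<'E'
from h import *
c=read_camera("top"); s=read_camera("scene")
cr=lambda L: np.array(L)/3.6+[110,85]-0.36
e=onz(c,cr([(406,36),(501,515)]),0.15); print("edge",e.round(4),np.linalg.norm(e[1]-e[0]))
m=e.mean(0); y=(e[1]-e[0]); y/=np.linalg.norm(y); x=np.array([y[1],-y[0],0]); print("x",x,"sill",m+.24*x, "yaw",np.degrees(np.arctan2(x[1],x[0])))
# scene view shelf front edge & block top by hand
es=onz(s,[(264,160),(292,272)],0.15); print("scene edge",es.round(4),np.linalg.norm(es[1]-es[0]))
b=onz(c,cr([(263,180),(399,176),(402,284),(267,290)]),0.186); print("block",b.round(4),[np.linalg.norm(b[i]-b[i-1]).round(4) for i in range(4)])
o=m+.24*x; loc=lambda P:np.c_[(P-o)@x,(P-o)@y].round(4)
print("block local",loc(b),loc(b.mean(0)[None])); bx=(b[0]+b[3]-b[1]-b[2]); print("rel yaw",np.degrees(np.arctan2(bx@y,bx@x)), "world c",b.mean(0))
print("hinge",loc(onz(c,cr([(90,197),(128,425)]),.248)))
print("moulds R,H",loc(onz(c,cr([(228,500)]),.184)),loc(onz(c,cr([(157,118)]),.18)))
for a,k in blockpix(c["color"]):
    if a>200:
        r=cv2.minAreaRect(k.astype(np.float32)); print(a,r, loc(onz(c,[r[0]],.186)))
for n,l in (("edge",m),("o",o)): print(n,proj(s,l),proj(c,l))
E
```

```text
edge [[ 0.8116 -0.1531  0.15  ]
 [ 0.4437 -0.2265  0.15  ]] 0.37519758589756663
x [-0.19569689  0.98066443  0.        ] sill [0.58071043 0.04558655 0.15      ] yaw 101.2854371168715
scene edge [[ 0.4383 -0.2216  0.15  ]
 [ 0.8095 -0.1469  0.15  ]] 0.37865367041058584
block [[ 0.6898 -0.0513  0.186 ]
 [ 0.6927 -0.1516  0.186 ]
 [ 0.6119 -0.1544  0.186 ]
 [ 0.6075 -0.0556  0.186 ]] [np.float64(0.0823), np.float64(0.1004), np.float64(0.0809), np.float64(0.0989)]
block local [[-0.1163 -0.088 ]
 [-0.2153 -0.0713]
 [-0.2022  0.0086]
 [-0.1045 -0.0065]] [[-0.1596 -0.0393]]
rel yaw -9.185340810804123 world c [ 0.65047708 -0.1032313   0.186     ]
hinge [[-0.0046 -0.0828]
 [-0.0037  0.0789]]
moulds R,H [[-0.0495  0.1386]] [[-0.0467 -0.1514]]
309.0 ((135.49998474121094, 215.49998474121094), (10.999998092651367, 46.99999237060547), 0.0) [[0.0416 0.0991]]
1226.0 ((202.0, 150.0), (34.0, 38.0), 90.0) [[-0.159  -0.0371]]
edge [[275.08234387 212.93218195]] [[235.3930784  159.99891224]]
o [[354.38589138 199.72410727]] [[148.50729504 177.16450427]]
```

drive_tool:
  rows: [0, 0, -0.06, 0, 0, 0, 0.3, 0, 0, -0.06, 0, 0, 0, 0.3, 0, 0, -0.06, 0, 0, 0, 0.3, 0, 0, 0, 0, 0, 0, 0.3]

```text
time_s: 0.75
tool_pos: [0.2701, 0.5908, 0.5914]
tool_rot: [179.4, -0.0, 155.4]
force: [-0.1, -0.1, 0.5]
grip_width: 0.0592
grasp_force: 0.0
```

drive_tool:
  rows: [-0.05, -0.03, 0, 0, 0, 0, 0.3, -0.05, -0.03, 0, 0, 0, 0, 0.3, -0.05, -0.03, 0, 0, 0, 0, 0.3, -0.05, -0.03, 0, 0, 0, 0, 0.3, -0.05, -0.03, 0, 0, 0, 0, 0.3]

```text
time_s: 1.38
tool_pos: [0.4361, 0.349, 0.5838]
tool_rot: [-179.9, -0.0, 155.4]
force: [-0.2, 0.9, -0.5]
grip_width: 0.0568
grasp_force: 0.0
```

drive_tool:
  rows: [-0.05, -0.03, 0, 0, 0, 0, 0.3, -0.05, -0.03, 0, 0, 0, 0, 0.3, -0.05, -0.03, 0, 0, 0, 0, 0.3, -0.05, -0.03, 0, 0, 0, 0, 0.3, -0.05, -0.03, 0, 0, 0, 0, 0.3]

```text
time_s: 2.0
tool_pos: [0.601, 0.1088, 0.5838]
tool_rot: [-180.0, -0.1, 155.4]
force: [0.7, 0.6, 0.0]
grip_width: 0.0567
grasp_force: 0.0
```

drive_tool:
  rows: [-0.05, -0.03, 0, 0, 0, 0, 0.3, -0.05, -0.03, 0, 0, 0, 0, 0.3, -0.05, -0.03, 0, 0, 0, 0, 0.3, -0.05, -0.03, 0, 0, 0, 0, 0.3]

```text
time_s: 2.5
tool_pos: [0.7332, -0.0831, 0.5836]
tool_rot: [180.0, -0.1, 155.5]
force: [0.4, 1.3, 0.3]
grip_width: 0.0566
grasp_force: 0.0
```

drive_tool:
  rows: [0, 0, 0, 0, 0, -0.157, 0.3, 0, 0, 0, 0, 0, -0.157, 0.3, 0, 0, 0, 0, 0, -0.157, 0.3, 0, 0, 0, 0, 0, -0.157, 0.3, 0, 0, 0, 0, 0, 0, 0.3]

```text
time_s: 3.12
tool_pos: [0.7325, -0.082, 0.5835]
tool_rot: [179.9, -0.1, -168.7]
force: [1.5, 1.1, 0.1]
grip_width: 0.0564
grasp_force: 0.0
```

```bash
cat >> h.py <<'E'
from scipy.spatial.transform import Rotation as Rn
O=np.array([.578,.050,.15]); BX=np.array([-.1957,.9807,0]); BY=np.array([-.9807,-.1957,0])
def tips():
    o=get_obs(); R=Rn.from_euler("xyz",o["tool_rot"],degrees=True).as_matrix(); t=o["tool_pos"]+R[:,2]*tcp_to_tips
    d=t-O; return o,R,t,np.array([d@BX,d@BY,d[2]])
def go(x,y,z):  # tool-frame shift bringing tips to local x,y,z
    o,R,t,l=tips(); print("t",o["time_s"],"q",o["qpos"].round(1),"tip local",l.round(4),"rot",o["tool_rot"].round(1),"shift",((O+BX*x+BY*y+[0,0,z]-t)@R).round(4))
E
python3 - <<'E'
from h import *
go(-.162,-.125,.014)
E
```

```text
t 3.125 q [ -5.2  31.   19.   46.9  -9.9 103.4 110.3] tip local [-0.1595 -0.1254  0.2513] rot [ 1.799e+02 -1.000e-01 -1.687e+02] shift [-0.     -0.0027  0.2373]
```

drive_tool:
  rows: [0, 0, 0.05, 0, 0, 0, 0.3, 0, 0, 0.05, 0, 0, 0, 0.3, 0, 0, 0.05, 0, 0, 0, 0.3, 0, 0, 0.04, 0, 0, 0, 0.3, 0, 0, 0, 0, 0, 0, 0.3]

```text
time_s: 3.75
tool_pos: [0.7313, -0.0814, 0.39]
tool_rot: [179.9, -0.5, -168.7]
force: [-0.3, 0.1, -0.9]
grip_width: 0.0566
grasp_force: 0.0
```

Run:
```python
from h import *
go(-.162,-.125,.014)
c=read_camera("top"); s=read_camera("scene")
a=cv2.resize(c["color"][60:270,80:300],None,fx=1.8,fy=1.8); b=cv2.resize(s["color"][60:300,230:450],None,fx=1.8,fy=1.8)
h=min(len(a),len(b)); cv2.imwrite("pics/a1.png",np.hstack([a[:h],b[:h]]))
```

```text
t 3.75 q [ -7.4  30.1  18.   70.1  -9.   81.6 111. ] tip local [-0.1584 -0.1231  0.0578] rot [ 179.9   -0.5 -168.7] shift [-0.0023 -0.0037  0.0437]
```

View pics/a1.png

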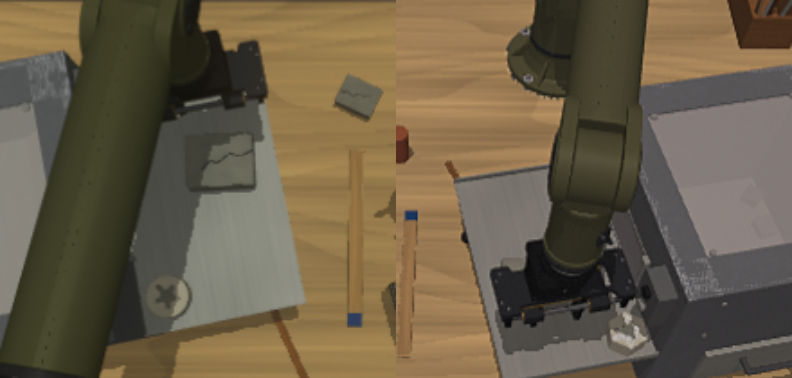

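The gripper is over the block's right side. The forearm is clear of the box, and the hex mould is clear of the fingers. Next I lower the fingers and push sideways.

drive_tool:
  rows: [0, -0.002, 0.022, 0, 0, 0, 0.3, 0, -0.002, 0.021, 0, 0, 0, 0.3, 0, 0, 0, 0, 0, 0, 0.3]

```text
time_s: 4.22
tool_pos: [0.7328, -0.0859, 0.3506]
tool_rot: [180.0, -0.1, -168.6]
force: [0.3, -0.1, -0.2]
grip_width: 0.0562
grasp_force: 0.0
```

drive_tool:
  rows: [0.01, 0, 0, 0, 0, 0, 0.3, 0.01, 0, 0, 0, 0, 0, 0.3, 0.006, 0, 0, 0, 0, 0, 0.3, 0.006, 0, 0, 0, 0, 0, 0.3, 0.006, 0, 0, 0, 0, 0, 0.3]

```text
time_s: 4.85
tool_pos: [0.6962, -0.0923, 0.3528]
tool_rot: [180.0, 0.2, -168.5]
force: [3.3, 0.6, 1.1]
grip_width: 0.0566
grasp_force: 1.6
```

drive_tool:
  rows: [0.007, 0, 0, 0, 0, 0, 0.3, 0.007, 0, 0, 0, 0, 0, 0.3, 0.007, 0, 0, 0, 0, 0, 0.3, 0.006, 0, 0, 0, 0, 0, 0.3, 0, 0, 0, 0, 0, 0, 0.3]

```text
time_s: 5.48
tool_pos: [0.6687, -0.0993, 0.3518]
tool_rot: [-180.0, -0.1, -168.6]
force: [2.8, 0.6, 1.8]
grip_width: 0.0563
grasp_force: 1.3
```

Run:
```python
from h import *
go(-.162,-.0495,.014)
c=read_camera("top"); cv2.imwrite("pics/a2.png",cv2.resize(c["color"][85:250,110:255],None,fx=3.6,fy=3.6,interpolation=cv2.INTER_CUBIC))
```

```text
t 5.475 q [ -7.6  23.5  18.4  83.7  -7.5  74.  112.8] tip local [-0.1642 -0.0596  0.0196] rot [-1.800e+02 -1.000e-01 -1.686e+02] shift [0.01   0.0022 0.0056]
```

View pics/a2.png

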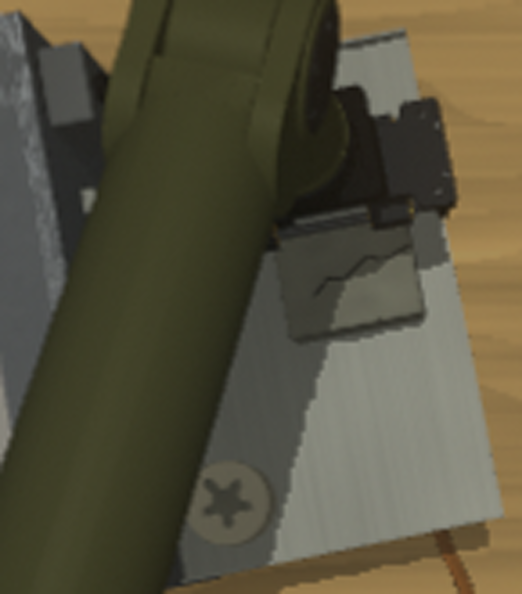

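The block has turned square with the box. Its left top edge now runs from about crop (292,333) to (424,312). I'll compute the remaining shift.

Run:
```python
from h import *
c=read_camera("top")
b=onz(c,np.array([(292,333),(424,312)])/3.6+[109.64,84.64],.186)-O; print(b@BX,b@BY)
```

```text
[-0.12158966 -0.21899178] [0.0265743  0.03033652]
```

drive_tool:
  rows: [0.005, 0, 0, 0, 0, 0, 0.3, 0.005, 0, 0, 0, 0, 0, 0.3, 0, 0, 0, 0, 0, 0, 0.3, -0.015, 0, 0, 0, 0, 0, 0.3, -0.02, 0, 0, 0, 0, 0, 0.3]

```text
time_s: 6.2
tool_pos: [0.6932, -0.0943, 0.3512]
tool_rot: [180.0, -0.2, -168.6]
force: [0.5, -0.5, 0.6]
grip_width: 0.0566
grasp_force: 0.0
```

drive_tool:
  rows: [0, 0, -0.04, 0, 0, 0, 0.0, 0, 0, -0.05, 0, 0, 0, 0.0, 0, 0, -0.05, 0, 0, 0, 0.0, 0, 0, -0.05, 0, 0, 0, 0.0, 0, 0, 0, 0, 0, 0, 0.0]

```text
time_s: 6.82
tool_pos: [0.6933, -0.0945, 0.5466]
tool_rot: [-179.9, 0.3, -168.6]
force: [-0.1, 0.1, -0.5]
grip_width: 0.0435
grasp_force: 0.0
```

Run:
```python
from h import *
go(-.30,0,.15)
```

```text
t 6.825 q [ -6.7  24.2  19.4  60.8  -7.9  95.9 111.6] tip local [-0.1647 -0.0857  0.2144] rot [-179.9    0.3 -168.6] shift [ 0.0863 -0.135   0.0642]
```

drive_tool:
  rows: [0.028, -0.045, 0, 0, 0, 0, -0.2, 0.028, -0.045, 0, 0, 0, 0, -0.2, 0.03, -0.045, 0, 0, 0, 0, -0.2, 0, -0.05, 0, 0, 0, 0, -0.2, 0, -0.05, 0, 0, 0, 0, -0.2]

```text
time_s: 7.45
tool_pos: [0.6553, -0.3426, 0.5403]
tool_rot: [179.8, -0.2, -168.6]
force: [0.1, 0.7, 1.4]
grip_width: 0.0347
grasp_force: 0.0
```

drive_tool:
  rows: [0, 0, 0, 0, 0, 0.16, -0.2, 0, 0, 0, 0, 0, 0.16, -0.2, 0, 0, 0, 0, 0, 0.16, -0.2, 0, 0, 0, 0, 0, 0.16, -0.2, 0, 0, 0, 0, 0, 0.16, -0.2]

```text
time_s: 8.07
tool_pos: [0.6556, -0.3414, 0.5395]
tool_rot: [-180.0, -0.3, 145.2]
force: [0.2, 0.4, 0.1]
grip_width: 0.0348
grasp_force: 0.0
```

drive_tool:
  rows: [0, 0, 0, 0, 0, 0.16, -0.2, 0, 0, 0, 0, 0, 0.16, -0.2, 0, 0, 0, 0, 0, 0.16, -0.2, 0, 0, 0, 0, 0, 0.16, -0.2, 0, 0, 0, 0, 0, 0.13, -0.2]

```text
time_s: 8.7
tool_pos: [0.6556, -0.3413, 0.5395]
tool_rot: [-179.8, -0.2, 101.1]
force: [0.1, -0.5, -0.6]
grip_width: 0.0349
grasp_force: 0.0
```

drive_tool:
  rows: [0, 0, 0, 0, 0.175, 0, -0.2, 0, 0, 0, 0, 0.175, 0, -0.2, 0, 0, 0, 0, 0.175, 0, -0.2, 0, 0, 0, 0, 0.175, 0, -0.2, 0, 0, 0, 0, 0.17, 0, -0.2]

```text
time_s: 9.32
tool_pos: [0.6736, -0.3325, 0.4797]
tool_rot: [-174.5, -31.8, 99.2]
force: [0.7, -0.1, -2.8]
grip_width: 0.0346
grasp_force: 0.0
```

Run:
```python
from h import *
go(-.28,0,.02)
c=read_camera("top"); s=read_camera("scene")
a=cv2.resize(c["color"][60:270,80:300],None,fx=1.8,fy=1.8); b=cv2.resize(s["color"][30:300,170:390],None,fx=1.8,fy=1.8)
h=min(len(a),len(b)); cv2.imwrite("pics/a3.png",np.hstack([a[:h],b[:h]]))
```

```text
t 9.325 q [ 35.2  42.8 -14.3  42.8 -15.3 117.   29.2] tip local [-0.2976 -0.0049  0.1757] rot [-174.5  -31.8   99.2] shift [-0.0673  0.008   0.1413]
```

View pics/a3.png

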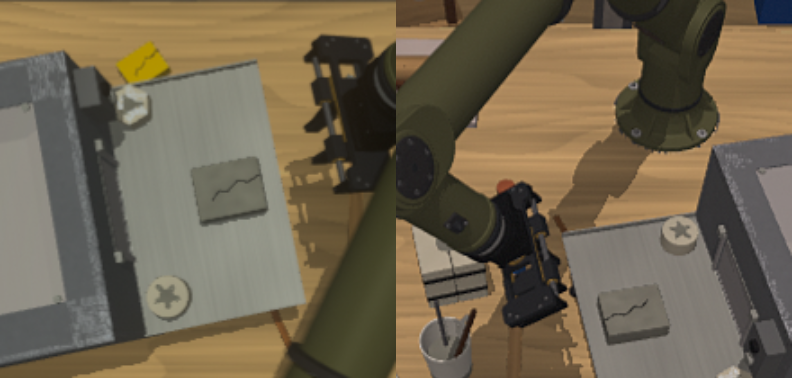

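The block is square, about (232,190) in the left panel, and nothing else has moved. The wrist stopped tilting at joint 6's limit because it is high, so I'll lower first and then finish the tilt. I'll also check the slip jug's position behind the arm.

```bash
cat >> h.py <<'E'
def turn(th):
    o,R,t,l=tips(); th=np.radians(th); F=BX;U=np.array([0,0,1.])
    z=F*np.sin(th)-U*np.cos(th); x=F*np.cos(th)+U*np.sin(th); D=np.c_[x,-BY,z]
    print("turn",Rn.from_matrix(R.T@D).as_rotvec().round(3))
E
python3 - <<'E'
from h import *
turn(50)
c=read_camera("top"); L=lambda p,z:(lambda P:(np.c_[P@BX,P@BY]).round(3))(onz(c,p,z)-O)
print("jug world",onz(c,[(318,165),(310,180)],.11).round(3),"jugmould",onz(c,[(322,231)],.12).round(3))
q=np.array([(192,168),(258,157),(268,207),(200,217)])/1.8+[79.7,59.7]
print(L(q,.186), L(q.mean(0)[None],.186))
for a,k in blockpix(c["color"]):
    if a>800: r=cv2.minAreaRect(k.astype(np.float32)); print(a,r,L([r[0]],.18),L(cv2.boxPoints(r),.186))
E
```

```text
turn [-0.072  0.308 -0.035]
jug world [[ 0.62  -0.421  0.11 ]
 [ 0.577 -0.398  0.11 ]] jugmould [[ 0.435 -0.427  0.12 ]]
[[-0.122 -0.039]
 [-0.22  -0.036]
 [-0.22   0.04 ]
 [-0.12   0.035]] [[-0.171 -0.   ]]
```

drive_tool:
  rows: [-0.017, 0.002, 0.034, 0, 0, 0, -0.2, -0.017, 0.002, 0.034, 0, 0, 0, -0.2, -0.015, 0.002, 0.03, 0, 0, 0, -0.2, 0, 0, 0, 0, 0, 0, -0.2]

```text
time_s: 9.98
tool_pos: [0.668, -0.3249, 0.3709]
tool_rot: [-174.4, -31.6, 99.0]
force: [-0.6, -0.1, -0.0]
grip_width: 0.0348
grasp_force: 0.0
```

Run:
```python
from h import *
turn(50); go(-.28,0,.02)
```

```text
turn [-0.071  0.32  -0.046]
t 9.975 q [ 35.8  41.9 -13.2  56.5 -14.2 104.9  33.8] tip local [-0.2898 -0.0008  0.0663] rot [-174.4  -31.6   99. ] shift [-0.016   0.0032  0.0445]
```

drive_tool:
  rows: [-0.012, 0, 0.018, -0.024, 0.107, -0.015, -0.2, -0.012, 0, 0.016, -0.024, 0.107, -0.015, -0.2, -0.012, 0, 0.014, -0.024, 0.107, -0.015, -0.2, 0, 0, 0, 0, 0, 0, -0.2]

```text
time_s: 10.48
tool_pos: [0.6655, -0.3257, 0.3125]
tool_rot: [179.7, -50.0, 101.5]
force: [-0.5, 0.3, 0.3]
grip_width: 0.0347
grasp_force: 0.0
```

Run:
```python
from h import *
turn(50); go(-.26,0,.018)
```

```text
turn [0.003 0.    0.002]
t 10.475 q [ 41.4  47.9 -17.9  58.3 -26.2 106.5  36.3] tip local [-0.246  -0.0129  0.0454] rot [179.7 -50.  101.5] shift [-0.03   -0.013   0.0068]
```

drive_tool:
  rows: [-0.016, -0.007, 0.003, 0, 0, 0, -0.2, -0.016, -0.006, 0.005, 0, 0, 0, -0.2, 0, 0, 0, 0, 0, 0, -0.2]

```text
time_s: 10.85
tool_pos: [0.6557, -0.3414, 0.2824]
tool_rot: [179.6, -50.1, 101.6]
force: [-0.8, 0.1, 0.3]
grip_width: 0.0347
grasp_force: 0.0
```

drive_tool:
  rows: [0.0064, 0, 0.0077, 0, 0, 0, -0.2, 0.0064, 0, 0.0077, 0, 0, 0, -0.2, 0.0064, 0, 0.0077, 0, 0, 0, -0.2, 0.0064, 0, 0.0077, 0, 0, 0, -0.2, 0.0064, 0, 0.0077, 0, 0, 0, -0.2]

```text
time_s: 11.48
tool_pos: [0.6466, -0.2913, 0.2847]
tool_rot: [179.3, -50.0, 101.9]
force: [1.0, -4.1, 2.5]
grip_width: 0.0349
grasp_force: 2.2
```

drive_tool:
  rows: [0.0064, 0, 0.0077, 0, 0, 0, -0.2, 0.0064, 0, 0.0077, 0, 0, 0, -0.2, 0.0064, 0, 0.0077, 0, 0, 0, -0.2, 0.0064, 0, 0.0077, 0, 0, 0, -0.2, 0.0064, 0, 0.0077, 0, 0, 0, -0.2]

```text
time_s: 12.1
tool_pos: [0.6368, -0.2413, 0.2838]
tool_rot: [179.3, -50.1, 101.9]
force: [1.5, -3.9, 3.8]
grip_width: 0.0349
grasp_force: 2.5
```

Run:
```python
from h import *
turn(50); go(0.01,0,.015)
c=read_camera("top"); s=read_camera("scene")
a=cv2.resize(c["color"][60:270,80:300],None,fx=1.8,fy=1.8); b=cv2.resize(s["color"][90:300,240:460],None,fx=1.8,fy=1.8)
h=min(len(a),len(b)); cv2.imwrite("pics/a4.png",np.hstack([a[:h],b[:h]]))
```

```text
turn [ 0.004 -0.001  0.007]
t 12.1 q [ 40.6  41.  -20.   73.9 -27.5  96.7  37.6] tip local [-0.1574 -0.0014  0.0169] rot [179.3 -50.1 101.9] shift [ 0.106  -0.0011  0.1296]
```

View pics/a4.png

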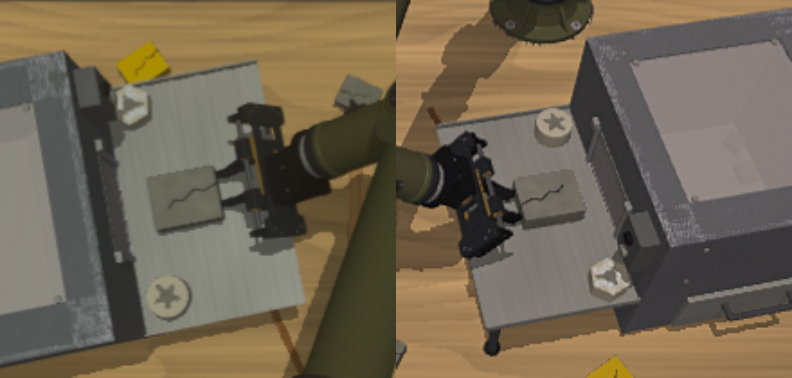

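The block is square against both fingers and lined up with the flap, its front edge at about (153,205) in the left panel. The moulds are undisturbed, so I keep pushing.

drive_tool:
  rows: [0.0064, 0.0004, 0.0077, 0, 0, 0, -0.2, 0.0064, 0.0004, 0.0077, 0, 0, 0, -0.2, 0.0064, 0.0004, 0.0077, 0, 0, 0, -0.2, 0.0064, 0.0004, 0.0077, 0, 0, 0, -0.2, 0.0064, 0.0004, 0.0077, 0, 0, 0, -0.2]

```text
time_s: 12.82
tool_pos: [0.6289, -0.1917, 0.2834]
tool_rot: [179.4, -50.1, 101.9]
force: [0.2, -3.3, 0.6]
grip_width: 0.0347
grasp_force: 1.8
```

drive_tool:
  rows: [0.0062, 0, 0.0078, 0, 0, 0, -0.2, 0.0062, 0, 0.0078, 0, 0, 0, -0.2, 0.0062, 0, 0.0078, 0, 0, 0, -0.2, 0.0062, 0, 0.0078, 0, 0, 0, -0.2, 0.0062, 0, 0.0078, 0, 0, 0, -0.2]

```text
time_s: 13.45
tool_pos: [0.6193, -0.1436, 0.2831]
tool_rot: [179.2, -50.1, 101.9]
force: [0.8, -7.0, 3.7]
grip_width: 0.0347
grasp_force: 3.0
```

Run:
```python
from h import *
turn(50); go(0.01,-.002,.015)
c=read_camera("top"); s=read_camera("scene")
a=cv2.resize(c["color"][60:270,80:300],None,fx=1.8,fy=1.8); b=cv2.resize(s["color"][90:300,240:460],None,fx=1.8,fy=1.8)
h=min(len(a),len(b)); cv2.imwrite("pics/a5.png",np.hstack([a[:h],b[:h]]))
```

```text
turn [ 0.005 -0.001  0.007]
t 13.45 q [ 37.7  34.7 -22.6  84.6 -30.6  89.2  35.3] tip local [-0.0582 -0.0035  0.0161] rot [179.2 -50.1 101.9] shift [ 0.043  -0.0015  0.053 ]
```

View pics/a5.png

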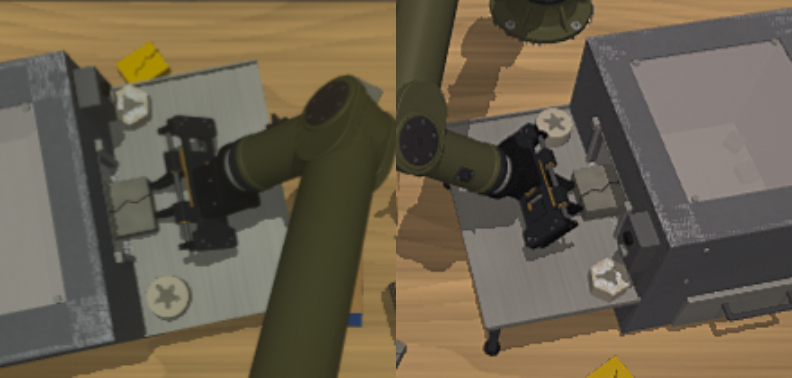

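The block is going through the flap, with its rear edge at about (155,207) in the left panel, and it is clear of both jambs.

drive_tool:
  rows: [0.0062, 0, 0.0076, 0, 0, 0, -0.2, 0.0062, 0, 0.0076, 0, 0, 0, -0.2, 0.0062, 0, 0.0076, 0, 0, 0, -0.2, 0.0062, 0, 0.0076, 0, 0, 0, -0.2, 0.0062, 0, 0.0076, 0, 0, 0, -0.2]

```text
time_s: 14.18
tool_pos: [0.6097, -0.0961, 0.2822]
tool_rot: [179.3, -50.0, 101.8]
force: [1.2, -6.0, 3.0]
grip_width: 0.035
grasp_force: 2.7
```

drive_tool:
  rows: [0.005, 0, 0.006, 0, 0, 0, -0.2, 0.005, 0, 0.006, 0, 0, 0, -0.2, 0, 0, 0, 0, 0, 0, -0.2]

```text
time_s: 14.55
tool_pos: [0.6061, -0.0788, 0.2816]
tool_rot: [179.4, -50.2, 102.0]
force: [0.3, 0.5, -0.7]
grip_width: 0.0347
grasp_force: 0.0
```

Run:
```python
from h import *
turn(50); go(0.018,-.004,.015)
c=read_camera("top"); s=read_camera("scene")
a=cv2.resize(c["color"][90:250,0:220],None,fx=1.8,fy=1.8); b=cv2.resize(s["color"][90:250,300:520],None,fx=1.8,fy=1.8)
cv2.imwrite("pics/a6.png",np.hstack([a,b]))
```

```text
turn [ 0.002 -0.003  0.008]
t 14.55 q [ 35.4  31.4 -24.7  90.4 -32.8  84.5  33.6] tip local [ 0.0081 -0.0027  0.0149] rot [179.4 -50.2 102. ] shift [0.0064 0.0014 0.0075]
```

View pics/a6.png

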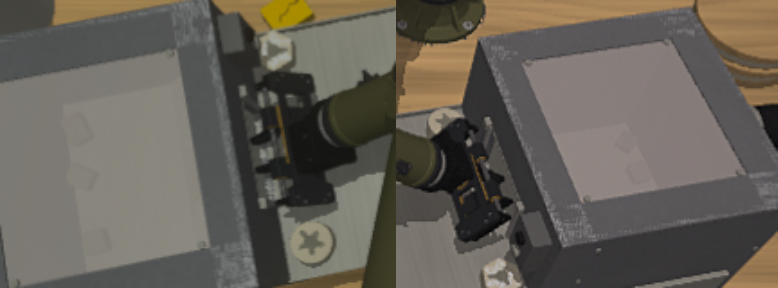

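The push force has dropped to zero, and faint pieces show through the roof window. I'll let it settle, then compare the window numerically with the first picture.

drive_tool:
  rows: [0, 0, 0, 0, 0, 0, -0.2, 0, 0, 0, 0, 0, 0, -0.2, 0, 0, 0, 0, 0, 0, -0.2]

```text
time_s: 15.02
tool_pos: [0.6065, -0.0803, 0.2816]
tool_rot: [179.3, -50.1, 101.9]
force: [-0.5, 0.1, 0.3]
grip_width: 0.0349
grasp_force: 0.1
```

Run:
```python
from h import *
for n,poly in (("top",None),("scene",None)):
    c=read_camera(n); cv2.imwrite(f"pics/{n}_now.png",c["color"])
    d=cv2.absdiff(cv2.GaussianBlur(c["color"],(3,3),0),cv2.GaussianBlur(cv2.imread(f"pics/{n}0.png"),(3,3),0)).max(2)
    # window area
    m=np.zeros(d.shape,np.uint8)
    P=[(0,140),(100,120),(112,225),(0,250)] if n=="top" else [(375,125),(460,100),(500,190),(405,200)]
    cv2.fillPoly(m,[np.array(P)],255)
    k=cv2.findContours(((d>4)&(m>0)).astype(np.uint8),cv2.RETR_EXTERNAL,cv2.CHAIN_APPROX_NONE)[0]
    for q in k:
        if cv2.contourArea(q)>15: print(n,cv2.contourArea(q),cv2.boundingRect(q))
    # expected projections: block on the lip, halfway down, in drawer
    for p in ((.065,0,.036),(.1,0,-.03),(.2,0,-.09)): print(p,proj(c,O+BX*p[0]+BY*p[1]+[0,0,p[2]]).round())
```

```text
top 11530.5 (0, 120, 113, 131)
(0.065, 0, 0.036) [[119. 181.]]
(0.1, 0, -0.03) [[114. 187.]]
(0.2, 0, -0.09) [[ 87. 196.]]
scene 8037.5 (375, 100, 126, 101)
(0.065, 0, 0.036) [[380. 189.]]
(0.1, 0, -0.03) [[385. 199.]]
(0.2, 0, -0.09) [[411. 204.]]
```

Run:
```python
import cv2,numpy as np
cl=cv2.createCLAHE(6,(2,2)); rows=[]
for n,(a,b,l,r) in (("top",(100,260,0,130)),("scene",(95,225,350,510))):
    t=[cl.apply(cv2.cvtColor(cv2.imread(f"pics/{n}{s}.png"),6)[a:b,l:r]) for s in("0","_now")]
    rows.append(np.hstack([cv2.resize(i,(390,296) if n=="scene" else (390,296)) for i in t]))
cv2.imwrite("pics/win.png",np.vstack(rows))
```

```text
(no output)
```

View pics/win.png

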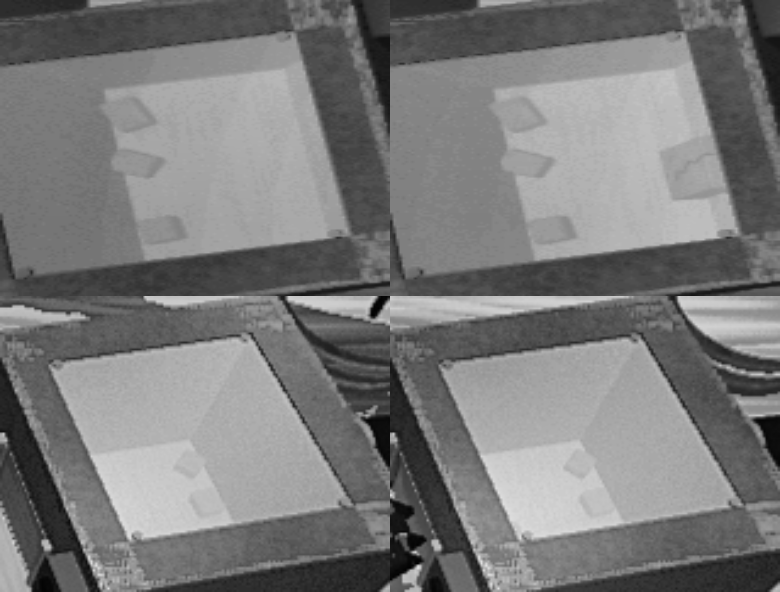

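The right-hand "now" top view shows a new cracked block at (690,168), about pixel (100,192) in the camera image. Its front edge projects to column 90, which matches a block at the foot of the chute; still on the sill it would be near column 100. It has gone down, so I draw back out.

drive_tool:
  rows: [-0.01, 0, -0.012, 0, 0, 0, -0.2, -0.013, 0, -0.0155, 0, 0, 0, -0.2, -0.016, 0, -0.019, 0, 0, 0, -0.2, -0.016, 0, -0.019, 0, 0, 0, -0.2, -0.016, 0, -0.019, 0, 0, 0, -0.2]

```text
time_s: 15.75
tool_pos: [0.6284, -0.1914, 0.2813]
tool_rot: [179.3, -50.0, 101.8]
force: [1.1, -0.2, 0.0]
grip_width: 0.0348
grasp_force: 0.0
```

drive_tool:
  rows: [-0.016, 0, -0.019, 0, 0, 0, -0.2, -0.016, 0, -0.019, 0, 0, 0, -0.2, 0.012, 0, -0.03, 0, 0, 0, -0.2, 0.03, 0, -0.035, 0, 0, 0, -0.2, 0.03, 0, -0.035, 0, 0, 0, -0.2]

```text
time_s: 16.38
tool_pos: [0.6428, -0.2698, 0.4014]
tool_rot: [179.4, -50.1, 101.7]
force: [-0.0, -0.2, 0.2]
grip_width: 0.0345
grasp_force: 0.0
```

drive_tool:
  rows: [0.02, 0, -0.02, 0, 0, 0, -0.2, 0, 0, 0, 0, 0, 0, -0.2, 0, 0, 0, 0, 0, 0, -0.2, 0, 0, 0, 0, 0, 0, -0.2, 0, 0, 0, 0, 0, 0, -0.2]

```text
time_s: 17.0
tool_pos: [0.6434, -0.2698, 0.4277]
tool_rot: [179.5, -50.1, 101.8]
force: [-0.2, 1.2, 0.2]
grip_width: 0.0348
grasp_force: 0.0
```

Run:
```python
from h import *
go(-.2,0,.2)
for n,boxes in (("top",{"round":(160,212,187,238),"hex":(142,107,165,132),"flap":(132,140,152,205),"blk":(85,174,112,212),"yel":(143,82,175,108)}),("scene",{"round":(315,148,340,172),"hex":(345,232,372,258),"flap":(345,155,372,212),"yel":(340,288,376,318)})):
    c=read_camera(n); cv2.imwrite(f"pics/{n}_end.png",c["color"]); b=cv2.imread(f"pics/{n}0.png"); w=cv2.imread(f"pics/{n}_now.png")
    g=lambda i:cv2.GaussianBlur(i,(3,3),0).astype(int)
    for k,(x0,y0,x1,y1) in boxes.items():
        A,B,W=[g(i)[y0:y1,x0:x1] for i in (c["color"],b,w)]
        print(n,k,"end-start mean/n>20",abs(A-B).mean().round(1),(abs(A-B).max(2)>20).sum(),"end-now",abs(A-W).mean().round(1),(abs(A-W).max(2)>20).sum())
```

```text
t 17.0 q [ 41.   38.1 -20.4  61.5 -30.  110.   29.6] tip local [-0.1865 -0.002   0.1609] rot [179.5 -50.1 101.8] shift [ 0.0214 -0.0018 -0.0354]
top round end-start mean/n>20 24.6 642 end-now 9.0 15
top hex end-start mean/n>20 22.7 389 end-now 11.0 48
top flap end-start mean/n>20 15.5 307 end-now 21.5 378
top blk end-start mean/n>20 23.5 962 end-now 7.6 0
top yel end-start mean/n>20 21.2 770 end-now 6.4 0
scene round end-start mean/n>20 12.2 0 end-now 42.4 293
scene hex end-start mean/n>20 12.3 0 end-now 3.5 0
scene flap end-start mean/n>20 7.9 0 end-now 22.7 479
scene yel end-start mean/n>20 11.8 0 end-now 3.4 0
```

Run:
```python
from h import *
c=read_camera("top")
P=lambda x,z:proj(c,np.array([O+BX*x+BY*y+[0,0,z] for y in(-.04,.04)])).round(1).tolist()
print("level on sill:",P(.116,.036),"foot of chute:",P(.195,-.096), "tipped at lip:",P(.06+.05*.67+.027,-.037+.024))
a=cv2.imread("pics/top_end.png").astype(float).mean(2); b=cv2.imread("pics/top0.png").astype(float).mean(2)
d=a-b; d-=np.median(d[150:230,50:80]); print(d[194,82:112].round().astype(int)); print(d[170:216,98].round().astype(int))
```

```text
level on sill: [[96.9, 170.2], [101.7, 200.0]] foot of chute: [[87.1, 182.2], [91.3, 209.0]] tipped at lip: [[102.0, 173.2], [106.7, 201.7]]
[ 0  0 -1  0  0  1  0  0  0 -1 -4 -4 -5 -8 -5 -4 -5 -5 -4 -4 -4 -4 -3 -2
 -1 -1 -2 -3 -2 -7]
[  0   0   0   0   0   0  -1  -5  -5  -5  -5  -3  -5  -3  -4  -4  -6  -5
  -5  -7  -8 -10  -7  -7  -5  -5  -4  -5  -4  -5  -4  -5  -5  -4  -4  -5
  -7  -7   1   0   0   0   0   0   1   1]
```

The front edge is at column 92 and the rows run 177 to 208, which matches the foot of the chute. The flap and moulds look as they did at the start in the scene view, and the arm is clear.

```bash
python3 -c "
from cell import *
print(sign_off())"
```

```text
the job is handed in; nothing more can be done
None
```

The large grey clay block was pushed through the flap and is at the foot of the chute, the flap is shut again, both plaster moulds on the shelf are where they were, and the job was handed in at about 17 s.

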